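# Pack the shoe-care tray

## Robot

A 6-joint arm with a two-finger parallel gripper is mounted at the origin on the work surface. World frame = base frame: x ahead of the robot, y to its left, z up, the work surface at z = 0. Lengths are in m, angles in degrees, forces in N, time in s.
With the tool pointing down it reaches from about 0.4 to 0.825 m from the base axis. Payload 7 kg.
Tool frame: the origin (TCP) lies on the centre line of the jaws, within the pads' length; the fingertips stand 19 mm ahead of it and the grasp point (between the pads) is the TCP (r.tip_extent is the distance from the TCP to the fingertips, in m); z points along the fingers, y is the line along which they close (so a half turn about z gives the same grasp; the last joint's range is limited). The gripper opens to 88 mm and grips with 3 to 60 N. Pads are 19 mm wide; open, the fingers measure 130 mm over their backs; the gripper's body (78 mm by 193 mm) begins 47 mm behind the grasp point.
Start: joints at [-60.785, 20.546, 0.682, 0, -70.136, -16.507], TCP at [0.148, -0.658, 0.246] pointing down, gripper open.
Joint ranges: [-176.03, 176.03], [-82.01, 121.73], [-58.28, 71.71], [-173.87, 95.51], [-174.79, -0.11], [-173.66, 173.66]. Speed limits (degrees/s): [136.94, 136.94, 172.46, 180, 180, 180].

## Interface

Orientations are given as [roll, pitch, yaw] about the fixed x, y, z axes, in that order (R = Rz(yaw) Ry(pitch) Rx(roll)).
In Python, from plant import r gives the robot as it stands. The module is installed in compiled form; this text tells all that it offers.
- The arm moves only by the tool jog_arm, never from a script. Its argument "deltas" is a list that holds one entry, the list of rows, each a list of 5 numbers: the opening, from -1 (shut) to 1 (fully open), then the shift along the world's x, y, z in cm, then the turn about the world's z in rad. In form: [[[claw, dx, dy, dz, turn], ...]]. A call has 1 to 8 rows; each row shifts and turns the commanded pose from where the row before left it; what a row does not reach is not made up. A row lasts 1/8 s, in which the tool goes at most 62.5 mm and 10.7 degrees, less where a joint would pass 70% of its speed; a pose out of reach is approached as far as the arm can. A call with a gripper value outside its range is refused whole. The fingers move at their own pace and stop on an object; "force" is the grip in N (left out, the last holds). Time passes only in rows, so rows that do not move let the fingers close. It gives the time, the measured TCP pose, the force, the opening and the grip force at its end, in the units of the state.
- r.get_state(): the state, without advancing time (a new reading comes with each control period).
- r.capture(name): name is "side" or "top" or "wrist"; returns the picture (400x640x3 uint8, blue, green, red); there is no depth.
- r.camera_info(name): a dict with "fx", "fy", "cx", "cy" (pixels), "view" (4x4, takes a point from world to camera coordinates). Camera axes: x right, y up, looking along -z (the intrinsics and any distortion apply to the point x, -y, -z); pixel columns grow to the right and rows downward; lengths in m; the calibration is good to about 2 mm. A picture is of the moment at which its call begins: read the wrist's pose just before it. camera_info takes no time and is no camera call; for the wrist camera it gives the pose at the moment of the call.
- r.close_job(): hands the job in; it is judged then, once.
The state is a dict: "time_s": time; "joints": joint angles; "qd": joint speeds; "joint_torque": joint torques, N m; "tcp_pos": TCP position; "eef_rot": TCP orientation; "contact_force": force on the tool from outside, world axes, zero at the start; "moment": the same for the moment, N m; "gripper_width": finger opening in m; "gripper_force": force on a finger pad.
Only numpy, scipy, OpenCV 4.12 (cv2) and the standard library are available. Lean on these libraries where they do the work, as an engineer would, in place of code of your own. Each camera call takes 0.05 s, during which the arm holds its last target. There are 200 camera calls.

## Task

Pack the wooden shoe-care tray: lay the handleless shoe brush, bristles down, in the long recess, stand the round bottle upright in the small round recess, and set the large flat polish tin in the large round recess with the small polish tin centred on top of it. All must sit fully down in their recesses. Leave the look-alikes (the brush with a handle, the candle in its tin and the square bottle) where they are.

Things in the scene. Friction and masses are not known exactly. Their poses are not given: they have to be found in the camera images.
- shoe_brush: Shoe brush without handle, standing on its bristles: wooden back 105 (own x) x 45 (own y) mm, 20 mm thick, from 28 to 48 mm above the origin; below it the black bristle block, 98 x 39 mm, stiff. 0.14 kg. Origin: centre of the underside (bristle ends); z up. Grip across the wooden back (along own y).
- large_tin: Large flat round polish tin, bare metal, closed flat lid: 66 mm diameter, 26 mm high, 0.11 kg. Lid (upper 12 mm) 1 mm wider in radius than the base. Origin: centre of the underside; z up.
- small_tin: Small flat round polish tin, bare metal, closed flat lid: 50 mm diameter, 22 mm high, 0.06 kg. Origin: centre of the underside; z up.
- round_bottle: Round amber bottle of shoe dressing: body 44 mm diameter up to 50 mm high, then a shoulder and a black cap of 24 mm diameter, 75 mm high over all, 0.13 kg. Origin: centre of the underside; z up.
- insert_long: Fixed plywood insert, 130 (own x) x 96 (own y) x 28 mm, one of three side by side along own y, 98.5 mm apart, in a tray 146 x 310 mm, rim 33 mm high. Origin: centre of its underside, 5 mm above the table; top 33 mm, recess floor 25 mm above the table. Its recess is a centred rectangle, 120 mm along own x by 60 mm along own y: place of the shoe brush.
- insert_large_round: Fixed plywood insert, 130 (own x) x 96 (own y) x 28 mm, one of three side by side along own y, 98.5 mm apart, in a tray 146 x 310 mm, rim 33 mm high. Origin: centre of its underside, 5 mm above the table; top 33 mm, recess floor 25 mm above the table. Its recess is a centred round well of 84 mm diameter: place of the large tin.
- insert_small_round: Fixed plywood insert, 130 (own x) x 96 (own y) x 28 mm, one of three side by side along own y, 98.5 mm apart, in a tray 146 x 310 mm, rim 33 mm high. Origin: centre of its underside, 5 mm above the table; top 33 mm, recess floor 25 mm above the table. Its recess is a centred round well of 60 mm diameter: place of the round bottle.
- clothes_brush: Look-alike, stays: brush with the same 105 x 45 mm wooden head and bristles, 48 mm high, but with a wooden handle 22 mm wide that reaches 135 mm from the origin along own +x. Loose. Origin: centre of the underside of the head.
- candle: Look-alike, stays: candle in an open metal tin, 66 mm diameter, 44 mm high, white wax with a black wick (8 mm). Loose. Origin: centre of the underside.
- square_bottle: Look-alike, stays: amber cologne bottle of square section, 42 x 42 mm up to 52 mm high, black round cap of 24 mm diameter, 75 mm high over all. Loose. Origin: centre of the underside.
There are look-alikes about, which are no part of the job. What is shaped like the large_tin but green is not meant. Leave any purple look-alike of the shoe_brush alone.

How it is judged (in metres and radians):
At the end, for the whole second after the job is handed in: Brush, large tin and round bottle sit on the floors of their recesses, within 14 mm of centre (brush along it within 0.25 rad); small tin on the large one, centres within 14 mm; all upright within 0.12 rad, released and at rest (0.02 m/s, 0.2 rad/s); look-alikes within 15 mm of their starts (horizontal distance between shoe_brush and insert_long below 0.014 m and z of shoe_brush in the frame of insert_long between 0.016 and 0.0235 m and angle between the x axis of shoe_brush and the x axis of insert_long, either way round below 0.25 rad and horizontal distance between large_tin and insert_large_round below 0.014 m and z of large_tin in the frame of insert_large_round between 0.016 and 0.0235 m and horizontal distance between round_bottle and insert_small_round below 0.014 m and z of round_bottle in the frame of insert_small_round between 0.016 and 0.0235 m and horizontal distance between small_tin and large_tin below 0.014 m and z of small_tin in the frame of large_tin between 0.023 and 0.03 m and distance of each of clothes_brush, candle, square_bottle from where it was at the start of the episode below 0.015 m and linear speed of each of shoe_brush, large_tin, small_tin, round_bottle below 0.02 m/s and angular speed of each of shoe_brush, large_tin, small_tin, round_bottle below 0.2 rad/s and angle between each of shoe_brush, large_tin, small_tin, round_bottle's own z axis and vertical below 0.12 rad and contact force between each of shoe_brush, large_tin, small_tin, round_bottle and the fingers below 0.05 N); the robot touches nothing.
It fails at once if the clothes brush is moved (more than 15 mm) or tipped (more than 0.3 rad) (distance of clothes_brush from where it was at the start of the episode above 0.015 m or angle between clothes_brush's own z axis and vertical above 0.3 rad).
It fails at once if the candle is moved (more than 15 mm) or tipped (more than 0.3 rad) (distance of candle from where it was at the start of the episode above 0.015 m or angle between candle's own z axis and vertical above 0.3 rad).
It fails at once if the square bottle is moved (more than 15 mm) or tipped (more than 0.3 rad) (distance of square_bottle from where it was at the start of the episode above 0.015 m or angle between square_bottle's own z axis and vertical above 0.3 rad).
It also fails if it takes over 109 s, if anything falls off the work surface, if the arm or the gripper's body presses on something with over 40 N, if the wrist force passes 120 N, or if a joint passes its speed limit or range.

## Working session

There is one attempt and no reset: what is moved stays moved. The work goes in short steps, Python scripts to look and compute and a tool call to move; the robot and the scene stay as the last step left them, time stands still between calls to the robot, and variables do not carry over. Pictures are saved under pics/ and viewed, at most 14 in all, crops included, and the job is handed in when it is done.

Besides the shell and the picture viewer there is one more tool, called after "Call:" by a JSON object that holds its "method" and its "body", one argument or row to a line. jog_arm: Moves the arm, as the interface text tells. Its arguments: {"type":"object","properties":{"deltas":{"type":"array"},"force":{"type":"number"}},"required":["deltas"]}

```bash
mkdir -p pics
cat > h.py <<'E'
import numpy as np, cv2
from plant import r
def cam(n):
    c=r.camera_info(n); return c
def ray(c,u,v):
    V=np.array(c["view"]);R=V[:3,:3];t=V[:3,3]
    d=np.array([(u-c["cx"])/c["fx"],-(v-c["cy"])/c["fy"],-1.])
    return -R.T@t, R.T@d
def onz(c,u,v,z):
    o,d=ray(c,u,v); return o+d*(z-o[2])/d[2]
def proj(c,p):
    V=np.array(c["view"]);q=V[:3,:3]@np.array(p)+V[:3,3]
    return c["cx"]+c["fx"]*q[0]/-q[2], c["cy"]-c["fy"]*q[1]/-q[2]
def tri(rays):
    A=np.zeros((3,3));b=np.zeros(3)
    for o,d in rays:
        d=d/np.linalg.norm(d);P=np.eye(3)-np.outer(d,d);A+=P;b+=P@o
    p=np.linalg.solve(A,b)
    res=[np.linalg.norm((np.eye(3)-np.outer(d,d)/(d@d))@(p-o)) for o,d in rays]
    return p,max(res)
E
python3 - <<'E'
from h import *
np.set_printoptions(precision=4,suppress=True)
for n in("top","side","wrist"):
    c=r.camera_info(n);print({k:(np.array(v) if k!="view" else '') for k,v in c.items()});o,d=ray(c,320,200);print(n,o,d)
    cv2.imwrite(f"pics/{n}0.png",r.capture(n))
print(r.get_state())
E
```

```text
{'fx': array(507.0066), 'fy': array(507.0066), 'cx': array(321.0548), 'cy': array(196.769), 'view': ''}
top [0.3715 0.0564 1.5681] [ 0.0778 -0.0041 -0.997 ]
{'fx': array(452.6261), 'fy': array(452.6261), 'cx': array(323.3509), 'cy': array(198.0827), 'view': ''}
side [-0.0349  0.644   0.805 ] [ 0.4988 -0.5188 -0.6943]
{'fx': array(298.9447), 'fy': array(298.9447), 'cx': array(319.0192), 'cy': array(203.3769), 'view': ''}
wrist [ 0.081  -0.6726  0.3827] [ 0.2363  0.0588 -0.97  ]
{'time_s': 0.15, 'joints': array([-60.7839,  20.5843,   0.6457,  -0.0153, -70.1342, -16.5083]), 'qd': array([-0.0245, -0.1159,  0.1832,  0.0461, -0.0561, -0.0958]), 'joint_torque': array([  0.0013, -58.3274,  29.3293,   7.001 ,   0.0088,  -0.0001]), 'tcp_pos': array([ 0.1484, -0.6581,  0.2448]), 'eef_rot': array([ 179.9261,   -0.0069, -167.2974]), 'contact_force': array([-0.4664, -0.183 , -1.3468]), 'moment': array([ 0.0428, -0.0024, -0.0056]), 'gripper_force': 0.0, 'gripper_width': 0.08771776616545715}
```

View pics/top0.png

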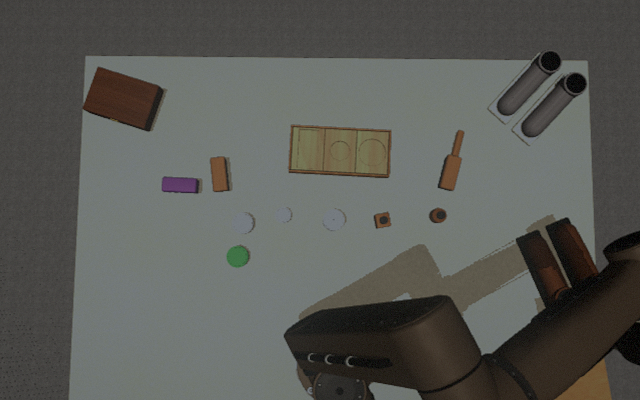

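View pics/side0.png

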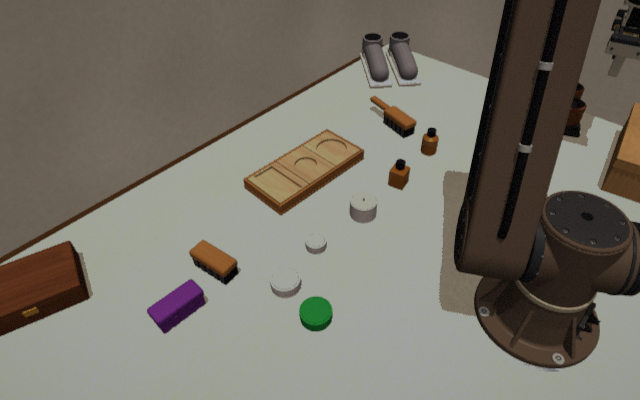

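The top view (col, row):
- Tray (340,150): long recess on the left (308,148), small round in the middle (340,150), large round on the right (374,152).
- Wanted brush, no handle: (220,174). It could be confused with the purple one (180,185) or the one with a handle (453,165).
- Large tin: (242,223), bare metal. It could be confused with the green tin (238,256) or the candle with a wick (334,219).
- Small tin: (284,215).
- Round bottle: (438,215). It could be confused with the square bottle (383,220).

Next is one close crop, plus coarse positions.

Run:
```python
from h import *
np.set_printoptions(precision=4,suppress=True)
t=cv2.imread("pics/top0.png");s=cv2.imread("pics/side0.png")
a=cv2.resize(t[115:245,200:480],None,fx=2.8,fy=2.8,interpolation=cv2.INTER_CUBIC)
b=cv2.resize(s[120:320,180:450],None,fx=1.2,fy=1.2,interpolation=cv2.INTER_CUBIC)
im=np.zeros((364+236,784,3),np.uint8);im[:364,:784]=a;b=b[:236];im[364:364+b.shape[0],:b.shape[1]]=b
cv2.imwrite("pics/crop.png",cv2.convertScaleAbs(im,alpha=1.5))
ct=r.camera_info("top");cs=r.camera_info("side")
for n,p,q,z in [("brush",(220,174),(214,257),.048),("ltin",(242,223),(285,279),.026),("stin",(284,215),(316,241),.022),("rbot",(438,214.5),(432,132),.075),("purple",(180,185),(176,301),.048),
 ("green",(238,256),(316,309),.026),("candle",(334,218),(363,201),.044),("sqb",(383.5,219.5),(400,164),.075),("cbrush",(450,174),(400,118),.048),("traylong",(308,148),(0,0),.033),("large",(374,152),(331,147),.033),("small",(340,150),(306,162),.033)]:
    print(n,onz(ct,*p,z)[:2],tri([ray(ct,*p),ray(cs,*q)]))
```

```text
brush [0.566  0.3524] (array([0.5671, 0.3542, 0.0394]), np.float64(9.920957927678721e-05))
ltin [0.4196 0.2862] (array([0.4193, 0.2861, 0.0247]), np.float64(0.000497882135687716))
stin [0.4452 0.1594] (array([0.446 , 0.1602, 0.0167]), np.float64(0.0007202112502207265))
rbot [ 0.4482 -0.2984] (array([ 0.4451, -0.3008,  0.0729]), np.float64(0.0037775978515773856))
purple [0.5315 0.4718] (array([0.5326, 0.4741, 0.0414]), np.float64(0.0005947078399607161))
green [0.3199 0.2961] (array([0.3199, 0.2961, 0.026 ]), np.float64(6.301022644585254e-06))
candle [0.4365 0.0075] (array([0.4355, 0.0066, 0.0394]), np.float64(0.0014461538186197908))
sqb [ 0.432  -0.1374] (array([ 0.4319, -0.1387,  0.0671]), np.float64(0.0005651974176295059))
cbrush [ 0.5725 -0.3425] (array([ 0.5738, -0.3446,  0.0398]), np.float64(0.00015970948833000115))
traylong [0.6507 0.0882] (array([0.6023, 0.2839, 0.5876]), np.float64(0.21332236556055673))
large [ 0.6402 -0.1141] (array([ 0.6419, -0.1134,  0.0305]), np.float64(0.0015633243596605304))
small [ 0.6454 -0.0099] (array([ 0.6434, -0.0104,  0.0392]), np.float64(0.0012140979473586125))
```

View pics/crop.png

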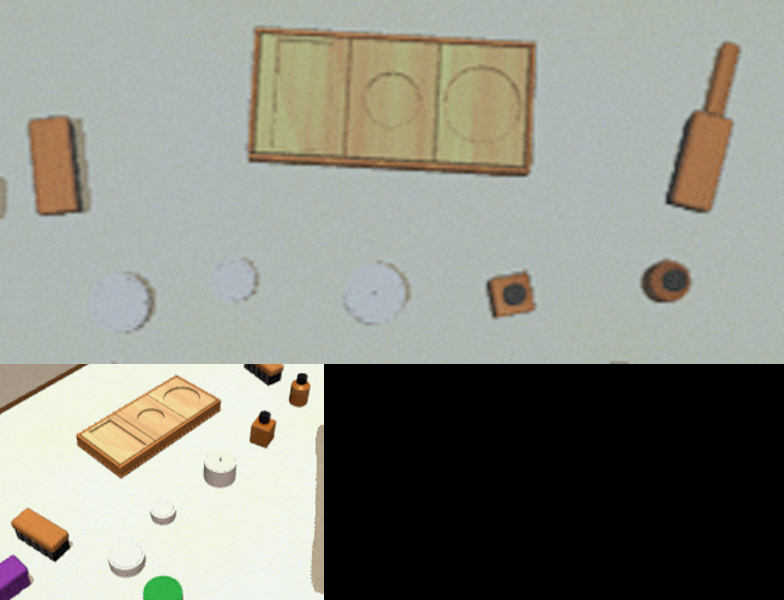

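The crop confirms the choice: an orange brush without a handle, a bare large tin with no wick, the small tin, and the bottle with a round section at the right. I'll move up and towards the bottle and tray for wrist views.

Call:
{"method": "jog_arm", "body": {
  "deltas": [
    [[1,2,3,1,-0.034],[1,4,5,1,-0.034],[1,4,5,1,-0.034],[1,4,5,1,-0.034],[1,4,5,1,-0.034],[1,4,5,0.5,-0.034],[1,4,5,0,-0.034],[1,3,4,0,-0.034]]
  ]
}}

```text
time_s: 1.15
tcp_pos: [0.4318, -0.296, 0.2991]
eef_rot: [180.0, 0.0, 177.1]
contact_force: [0.4, -0.2, -0.2]
gripper_width: 0.0873
gripper_force: 0.0
```

Call:
{"method": "jog_arm", "body": {
  "deltas": [
    [[1,1.2,4,0,0],[1,0,4,0,0],[1,0,0,0,0],[1,0,0,0,0]]
  ]
}}

```text
time_s: 1.65
tcp_pos: [0.4428, -0.2181, 0.2991]
eef_rot: [-180.0, 0.0, 177.2]
contact_force: [0.5, 0.5, 0.3]
gripper_width: 0.0875
gripper_force: 0.0
```

```bash
cat >> h.py <<'E'
import pickle
np.set_printoptions(precision=4,suppress=True)
def snap(n):
    c=r.camera_info("wrist");im=r.capture("wrist");cv2.imwrite(f"pics/{n}.png",im);pickle.dump(c,open(f"pics/{n}.pkl","wb"))
    s=r.get_state();print(s["time_s"],s["tcp_pos"],s["eef_rot"],s["gripper_width"]);return c,im
E
python3 - <<'E'
from h import *
c,im=snap("w1")
for n,p in [("rbot",(.447,-.3,.075)),("large",(.641,-.114,.033)),("small",(.644,-.01,.033))]:print(n,proj(c,p))
E
```

```text
1.7 [ 0.4427 -0.2185  0.299 ] [-179.9949   -0.0084  177.117 ] 0.08784896071585756
rbot (np.float64(252.3519523264349), np.float64(189.43179856349693))
large (np.float64(392.7113730793029), np.float64(301.7802481888744))
small (np.float64(460.82566350918626), np.float64(300.54561171312685))
```

View pics/w1.png

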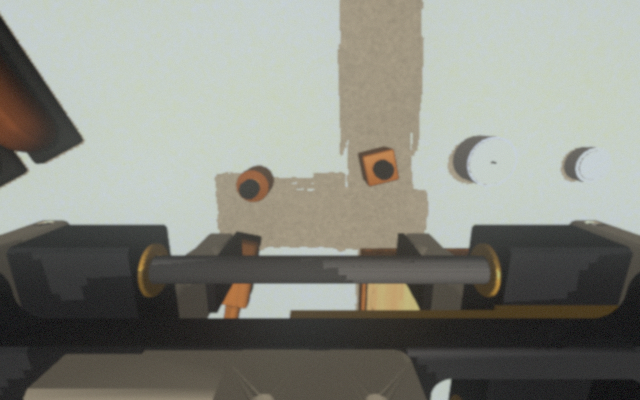

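Wrist view: round bottle cap at (248,188), square bottle at (384,170), candle at (488,160), small tin at (590,164). The hand hides what lies ahead of the TCP, so I'll view things from farther out.

Call:
{"method": "jog_arm", "body": {
  "deltas": [
    [[1,0.8,4,0,0],[1,0.8,5,0,0],[1,0.8,5,0,0],[1,0.8,5,0,0],[1,0.8,5,0,0],[1,0.8,4,0,0],[1,0.8,2,0,0],[1,0,0,0,0]]
  ]
}}

```text
time_s: 2.7
tcp_pos: [0.4994, 0.0821, 0.2985]
eef_rot: [-180.0, -0.1, 177.1]
contact_force: [0.5, 0.8, 0.2]
gripper_width: 0.0877
gripper_force: 0.0
```

```bash
python3 -c "
from h import *
snap('w2')"
```

```text
2.75 [0.499  0.0813 0.2985] [-179.9568   -0.0585  177.1085] 0.08781996048134125
```

Call:
{"method": "jog_arm", "body": {
  "deltas": [
    [[1,0.5,4,0,0],[1,0.5,5,0,0],[1,0.5,5,0,0],[1,0.5,4,0,0],[1,0,2,0,0],[1,0,0,0,0],[1,0,0,0,0]]
  ]
}}

```text
time_s: 3.62
tcp_pos: [0.5188, 0.2805, 0.2991]
eef_rot: [-180.0, -0.0, 177.1]
contact_force: [-0.5, -0.2, 0.2]
gripper_width: 0.0875
gripper_force: 0.0
```

```bash
python3 -c "
from h import *
snap('w3')"
```

```text
3.675 [0.5188 0.2805 0.2993] [179.9976   0.007  177.0574] 0.08736729653452055
```

Call:
{"method": "jog_arm", "body": {
  "deltas": [
    [[1,3,0,0,0],[1,4,1,0,0],[1,4,2,0,0],[1,2,2,0,0],[1,0,0,0,0],[1,0,0,0,0]]
  ]
}}

```text
time_s: 4.42
tcp_pos: [0.6485, 0.3308, 0.2991]
eef_rot: [-180.0, -0.0, 177.1]
contact_force: [0.2, -0.1, -0.2]
gripper_width: 0.0876
gripper_force: 0.0
```

```bash
python3 -c "
from h import *
snap('w4')"
```

```text
4.475 [0.6484 0.3309 0.2996] [179.988    0.0156 177.0924] 0.08774476481159023
```

Call:
{"method": "jog_arm", "body": {
  "deltas": [
    [[1,2,-4,0,0],[1,2,-5,0,0],[1,2,-5,0,0],[1,2,-5,0,0],[1,1,-3,0,0],[1,0,0,0,0],[1,0,0,0,0]]
  ]
}}

```text
time_s: 5.35
tcp_pos: [0.7382, 0.1118, 0.2999]
eef_rot: [180.0, 0.0, 177.1]
contact_force: [0.6, 0.6, -0.6]
gripper_width: 0.0878
gripper_force: 0.0
```

```bash
python3 -c "
from h import *
snap('w5')"
```

```text
5.4 [0.7382 0.1124 0.2997] [179.971    0.0411 177.1529] 0.0874816629679314
```

Call:
{"method": "jog_arm", "body": {
  "deltas": [
    [[1,0,-4,0,0],[1,0,-5,0,0],[1,0,-4,0,0],[1,0,-2,0,0],[1,0,0,0,0],[1,0,0,0,0]]
  ]
}}

```text
time_s: 6.15
tcp_pos: [0.7388, -0.0368, 0.2991]
eef_rot: [180.0, 0.0, 177.2]
contact_force: [0.3, 0.3, 0.2]
gripper_width: 0.0877
gripper_force: 0.0
```

```bash
python3 -c "
from h import *
snap('w6')
a=[cv2.resize(cv2.imread(f'pics/w{k}.png'),(400,250)) for k in (2,3,4,5)]
m=np.vstack([np.hstack(a[:2]),np.hstack(a[2:])]);cv2.imwrite('pics/m.png',m)"
```

```text
6.2 [ 0.7388 -0.0367  0.299 ] [179.9876   0.0016 177.2043] 0.08772765495916832
```

View pics/m.png

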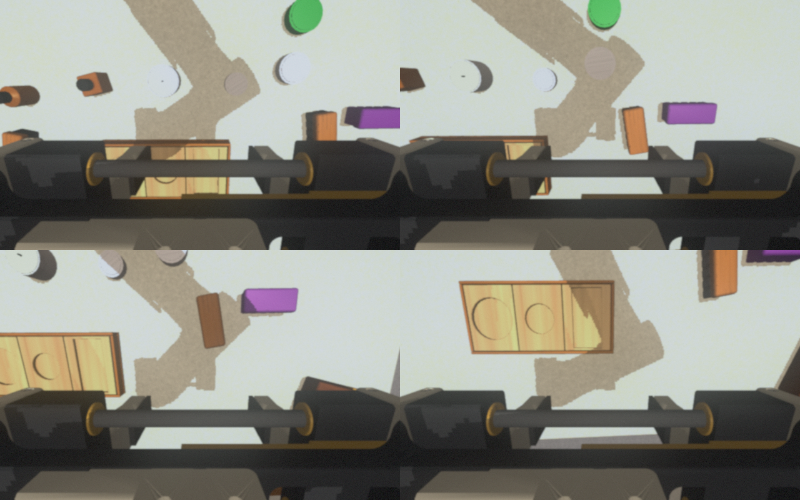

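View pics/w6.png

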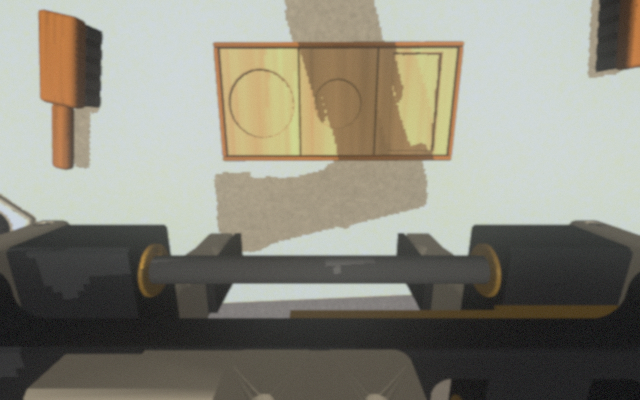

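Mosaic: w2 shows the large tin at about (470,110) and the small tin at about (376,133). w3 shows the large tin, in shadow, at (320,100), the small tin at (230,126) and the brush at (376,208). w4 shows the brush at (336,112). w5 and w6 show the whole tray; in w6 the large well is at (262,103), the small well at (338,103), and the long recess is on the right at (412,100). The tins look lavender against a greenish table, so I'll mask by colour.

```bash
cat >> h.py <<'E'
def load(n): return pickle.load(open(f"pics/{n}.pkl","rb")),cv2.imread(f"pics/{n}.png")
def blob(m,u,v):
    "contour of the mask containing/nearest (u,v)"
    cs,_=cv2.findContours(m,cv2.RETR_EXTERNAL,cv2.CHAIN_APPROX_NONE)
    cs=[k for k in cs if cv2.contourArea(k)>60]
    return max(cs,key=lambda k:cv2.pointPolygonTest(k,(float(u),float(v)),True))
E
python3 - <<'E'
from h import *
K=np.ones((3,3),np.uint8)
# tins
for n,pts in {"w2":[("L",470,110),("S",376,133),("bg",430,60),("sh",340,100)],"w3":[("L",320,100),("S",230,126),("bg",160,60),("sh",380,130)]}.items():
    c,im=load(n);f=cv2.GaussianBlur(im,(5,5),0).astype(float)
    for nm,u,v in pts:print(n,nm,f[v,u], f[v,u,1]/f[v,u].mean())
# tray
for n in("w5","w6"):
    c,im=load(n);h=cv2.cvtColor(cv2.GaussianBlur(im,(3,3),0),cv2.COLOR_BGR2HSV)
    x=(h[...,1]>95).astype(np.uint8)*255; x[200:]=0
    k=blob(cv2.morphologyEx(x,cv2.MORPH_CLOSE,np.ones((7,7),np.uint8)),338 if n=="w6" else 225,100)
    hu=cv2.convexHull(k);q=cv2.approxPolyDP(hu,8,True)[:,0]
    print(n,cv2.contourArea(k),q.tolist());print(np.array([onz(c,*p,.033) for p in q]))
# brush
for n,u,v in(("w3",376,208),("w4",336,112)):
    c,im=load(n);h=cv2.cvtColor(im,cv2.COLOR_BGR2HSV);x=((h[...,1]>110)&(h[...,0]<20)).astype(np.uint8)*255
    k=blob(x,u,v);print(n,cv2.minAreaRect(k),cv2.boxPoints(cv2.minAreaRect(k)).round(1).tolist())
E
```

```text
w2 L [225. 216. 209.] 0.9969230769230769
w2 S [148. 158. 169.] 0.9978947368421052
w2 bg [208. 216. 208.] 1.0253164556962027
w2 sh [135. 157. 168.] 1.0239130434782608
w3 L [150. 160. 171.] 0.9979209979209979
w3 S [222. 214. 205.] 1.001560062402496
w3 bg [201. 213. 205.] 1.0323101777059773
w3 sh [208. 213. 204.] 1.0224
w5 27080.0 [[341, 50], [339, 164], [116, 164], [95, 51]]
[[ 0.5817  0.1479  0.033 ]
 [ 0.722   0.1408  0.033 ]
 [ 0.7069 -0.1604  0.033 ]
 [ 0.5677 -0.1552  0.033 ]]
w6 27493.5 [[462, 43], [449, 158], [224, 158], [216, 43]]
[[ 0.5815  0.1473  0.033 ]
 [ 0.7214  0.14    0.033 ]
 [ 0.7067 -0.162   0.033 ]
 [ 0.5669 -0.1537  0.033 ]]
w3 ((377.09918212890625, 209.11654663085938), (71.78031158447266, 31.52754783630371), 81.6070785522461) [[356.29998779296875, 175.89999389648438], [387.5, 171.3000030517578], [397.8999938964844, 242.3000030517578], [366.70001220703125, 246.89999389648438]]
w4 ((337.0405578613281, 112.74324035644531), (82.03508758544922, 31.729001998901367), 80.53767395019531) [[314.6000061035156, 74.9000015258789], [345.8999938964844, 69.69999694824219], [359.3999938964844, 150.60000610351562], [328.1000061035156, 155.8000030517578]]
```

Run:
```python
from h import *
c5,_=load("w5");c6,_=load("w6")
A=[[341,50],[339,164],[116,164],[95,51]];B=[[462,43],[449,158],[224,158],[216,43]]
P=[]
for a,b in zip(A,B):
    p,e=tri([ray(c5,*a),ray(c6,*b)]);P.append(p);print("corner",p,e)
P=np.array(P);print("tray mean",P.mean(0), "yaw y-axis",np.degrees(np.arctan2(-(P[0]-P[3])[0],(P[0]-P[3])[1])))
# wells: dark ring -> ellipse
E={}
for n,c,pts in(("w5",c5,[("lg",148,108),("sm",226,108)]),("w6",c6,[("lg",262,103),("sm",338,103)])):
    im=load(n)[1];g=cv2.cvtColor(im,cv2.COLOR_BGR2GRAY)
    bh=cv2.morphologyEx(g,cv2.MORPH_BLACKHAT,np.ones((9,9),np.uint8))
    for nm,u,v in pts:
        R=46 if nm=="lg" else 31
        yy,xx=np.nonzero(bh>14);d=np.hypot(xx-u,yy-v);lo,hi=(25,39) if nm=="lg" else (16,28)
        k=(d>lo)&(d<hi);pp=np.stack([xx[k],yy[k]],1).astype(np.float32)
        e=cv2.fitEllipseAMS(pp)
        for _ in range(3):
            dd=np.hypot(*(pp-e[0]).T);ok=abs(dd-np.mean(e[1])/2)<3;e=cv2.fitEllipseAMS(pp[ok])
        E[n,nm]=e[0];print(n,nm,len(pp),ok.sum(),e,onz(c,*e[0],.033))
for nm in("lg","sm"):print(nm,tri([ray(c5,*E["w5",nm]),ray(c6,*E["w6",nm])]))
# brush corners
c3,_=load("w3");c4,_=load("w4")
a=[[356.3,175.9],[387.5,171.3],[397.9,242.3],[366.7,246.9]];b=[[314.6,74.9],[345.9,69.7],[359.4,150.6],[328.1,155.8]]
Q=[]
for x,y in zip(a,b):
    p,e=tri([ray(c3,*x),ray(c4,*y)]);Q.append(p);print("br",p,e,onz(c4,*y,.048)[:2],onz(c3,*x,.048)[:2])
print(np.mean(Q,0))
# tins
T={}
c2,_=load("w2")
for n,c,pts in(("w2",c2,[("L",470,110),("S",376,133)]),("w3",c3,[("L",320,100),("S",230,126)])):
    f=cv2.GaussianBlur(load(n)[1],(5,5),0).astype(float);m=((f[...,1]/f.mean(2))<1.011).astype(np.uint8)*255
    m=cv2.morphologyEx(m,cv2.MORPH_OPEN,np.ones((5,5),np.uint8))
    for nm,u,v in pts:
        k=cv2.convexHull(blob(m,u,v));e=cv2.fitEllipse(k);T[n,nm]=e[0]
        print(n,nm,e,onz(c,*e[0],.026 if nm=="L" else .022))
for nm in"LS":print(nm,tri([ray(c2,*T["w2",nm]),ray(c3,*T["w3",nm])]))
```

```text
corner [0.5812 0.148  0.0313] 6.802678562321658e-05
corner [0.722  0.1409 0.031 ] 0.0002931450922155697
corner [ 0.7072 -0.1635  0.0285] 9.979079082051274e-05
corner [ 0.5684 -0.1524  0.0373] 0.00035434862290045343
tray mean [ 0.6447 -0.0067  0.032 ] yaw y-axis -2.4511206836311783
w5 lg 655 537 ((150.8086395263672, 108.58305358886719), (66.65813446044922, 70.7799301147461), 121.87179565429688) [ 0.6383 -0.0996  0.033 ]
w5 sm 310 307 ((223.5068359375, 109.55636596679688), (44.67290115356445, 49.34287643432617), 146.3172149658203) [ 0.6442 -0.006   0.033 ]
w6 lg 613 491 ((264.1419372558594, 103.66492462158203), (66.62450408935547, 72.40180206298828), 123.5625228881836) [ 0.6401 -0.1016  0.033 ]
w6 sm 266 24 ((321.4363708496094, 103.91085052490234), (2.3367433547973633, 9.330635070800781), 168.95144653320312) [ 0.644  -0.0281  0.033 ]
lg (array([ 0.6388, -0.1025,  0.0275]), np.float64(0.0009224337161623835))
sm (array([ 0.6397, -0.0272, -0.0374]), np.float64(0.00016299501469500263))
br [0.5192 0.3324 0.0354] 0.0003760263596744443 [0.5209 0.3328] [0.5171 0.3305]
br [0.5151 0.3726 0.0383]
[... 202 characters left out ...]
6182 0.3432]
[0.5669 0.3589 0.0415]
w2 L ((470.21075439453125, 109.02606964111328), (50.2557258605957, 57.76519775390625), 58.32225036621094) [0.42   0.2853 0.026 ]
w2 S ((377.34783935546875, 134.01783752441406), (36.48865509033203, 37.740203857421875), 43.50066375732422) [0.4461 0.1644 0.022 ]
w3 L ((319.7100830078125, 101.01226806640625), (50.15761184692383, 52.98186111450195), 179.7901153564453) [0.4199 0.2873 0.026 ]
w3 S ((230.95974731445312, 127.07633209228516), (36.78327560424805, 39.020484924316406), 140.77383422851562) [0.4467 0.1664 0.022 ]
L (array([0.4197, 0.2873, 0.0217]), np.float64(0.00016638568917655045))
S (array([0.4465, 0.1652, 0.0176]), np.float64(0.00022232394046978947))
```

Results:
- **Tray:** centre (0.6445,-0.0067), rim z about 0.032, yaw about -2.8°. Large well (0.640,-0.105), long recess (0.649,0.092), both in agreement with the well fit.
- **Large tin:** (0.420,0.287).
- **Small tin:** (0.4465,0.165).
- **Brush:** (0.567,0.359).
- **Heights:** agree with the text to 4 mm.

I'll take the large tin first.

Call:
{"method": "jog_arm", "body": {
  "deltas": [
    [[1,-2.5,2.5,0,0],[1,-4,4,-1,0],[1,-4.5,4.5,-2,0],[1,-4.5,4.5,-2,0],[1,-4.5,4.5,-2,0],[1,-4.5,4.5,-2,0],[1,-4.4,4.5,-2,0],[1,-3,3.4,-1,0]]
  ],
  "force": 20
}}

```text
time_s: 7.2
tcp_pos: [0.4309, 0.274, 0.1846]
eef_rot: [180.0, -0.0, 177.3]
contact_force: [0.1, 0.4, 0.5]
gripper_width: 0.0878
gripper_force: 0.0
```

Call:
{"method": "jog_arm", "body": {
  "deltas": [
    [[1,0,0,-2,0],[1,0,0,-3,0],[1,0,0,-2,0],[1,0,0,0,0],[1,0,0,0,0]]
  ]
}}

```text
time_s: 7.82
tcp_pos: [0.4336, 0.273, 0.116]
eef_rot: [180.0, 0.0, 177.2]
contact_force: [0.8, 0.5, -0.3]
gripper_width: 0.0876
gripper_force: 0.0
```

Run:
```python
from h import *
c,im=snap("w7");cv2.imwrite("pics/side7.png",r.capture("side")[180:340,180:420])
s=cv2.imread("pics/side7.png");a=cv2.resize(s,(480,320));b=cv2.resize(im,(480,300))
cv2.imwrite("pics/m7.png",np.vstack([a,b[:280]]))
```

```text
7.875 [0.4338 0.273  0.1162] [179.929    0.0636 177.1694] 0.08747451907691861
```

View pics/m7.png

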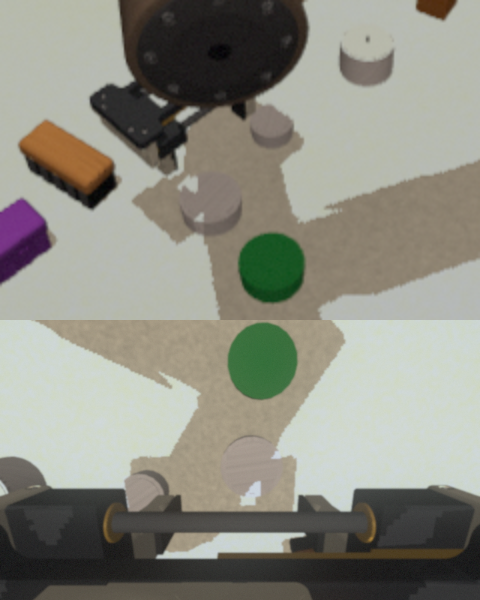

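The tin is ahead of and below the fingers, at about (333,193) in the wrist frame. The arm stopped 13 mm short. I'll refine from this nearer view.

Run:
```python
from h import *
c,im=load("w7");f=cv2.GaussianBlur(im,(5,5),0).astype(float);m=((f[...,1]/f.mean(2))<1.011).astype(np.uint8)*255
m[225:]=0;m=cv2.morphologyEx(m,cv2.MORPH_OPEN,np.ones((5,5),np.uint8))
k=blob(m,333,193);print(cv2.boundingRect(k),cv2.contourArea(k))
h=cv2.convexHull(k);e=cv2.fitEllipse(h);print(e,onz(c,*e[0],.026))
c2,_=load("w2");c3,_=load("w3")
print(tri([ray(c,*e[0]),ray(c2,470.2,109),ray(c3,319.7,101)]))
for p in [(.42,.287,.026),(.42+.033,.287,.026),(.42-.033,.287,.026),(.42,.287-.033,.026),(.42,.287+.033,.026)]:print(proj(c,p))
```

```text
(295, 154, 82, 71) 4759.5
((335.0416259765625, 195.1504364013672), (82.14131164550781, 83.1510009765625), 90.14057922363281) [0.4185 0.2872 0.026 ]
(array([0.4196, 0.2874, 0.0215]), np.float64(0.00019496771893375294))
(np.float64(334.8949247914628), np.float64(197.00195245206112))
(np.float64(336.3247968543539), np.float64(236.45181167681625))
(np.float64(333.35862574872283), np.float64(154.61579600063646))
(np.float64(292.90741145900586), np.float64(199.00645490382527))
(np.float64(377.0139348250254), np.float64(194.99117228964337))
```

Call:
{"method": "jog_arm", "body": {
  "deltas": [
    [[1,-1.4,1.4,0,0],[1,0,0,-2,0],[1,0,0,-3,0],[1,0,0,-2,0],[1,0,0,-1.2,0],[1,0,0,-0.4,0],[1,0,0,0,0]]
  ]
}}

```text
time_s: 8.8
tcp_pos: [0.4197, 0.2864, 0.0296]
eef_rot: [180.0, 0.0, 177.1]
contact_force: [0.0, -0.2, 0.6]
gripper_width: 0.0878
gripper_force: 0.0
```

Call:
{"method": "jog_arm", "body": {
  "deltas": [
    [[-1,0,0,0,0],[-1,0,0,0,0],[-1,0,0,0,0],[-1,0,0,0,0],[-1,0,0,0,0]]
  ],
  "force": 20
}}

```text
time_s: 9.43
tcp_pos: [0.4196, 0.2863, 0.0295]
eef_rot: [180.0, 0.0, 177.1]
contact_force: [-0.8, -0.5, 5.6]
gripper_width: 0.0654
gripper_force: 20.0
```

Gripped at 65.4 mm, as it should be. Lift and carry to the large well.

Call:
{"method": "jog_arm", "body": {
  "deltas": [
    [[-1,0,0,1,0],[-1,0,0,3,0],[-1,0,0,4,0],[-1,0,0,2,0],[-1,1.5,-2.5,0,0],[-1,2.5,-4,0,0],[-1,2.5,-4.5,0,0],[-1,2.5,-4.5,0,0]]
  ]
}}

```text
time_s: 10.42
tcp_pos: [0.5099, 0.1297, 0.1296]
eef_rot: [180.0, 0.0, 177.2]
contact_force: [2.1, 1.7, -0.7]
gripper_width: 0.0652
gripper_force: 20.0
```

Call:
{"method": "jog_arm", "body": {
  "deltas": [
    [[-1,2.5,-4.5,0,0],[-1,2.5,-4.5,0,0],[-1,2.5,-4.5,0,0],[-1,2.5,-4.5,0,0],[-1,2,-3.5,0,0],[-1,1,-2,0,0],[-1,0,0,0,0],[-1,0,0,0,0]]
  ]
}}

```text
time_s: 11.42
tcp_pos: [0.6389, -0.1033, 0.1291]
eef_rot: [180.0, -0.0, 177.1]
contact_force: [-0.3, -0.3, -0.4]
gripper_width: 0.0654
gripper_force: 20.0
```

Call:
{"method": "jog_arm", "body": {
  "deltas": [
    [[-1,0.1,-0.2,-2,0],[-1,0,0,-3,0],[-1,0,0,-1.5,0],[-1,0,0,-0.6,0],[-1,0,0,-0.3,0],[-1,0,0,0,0],[-1,0,0,0,0]]
  ]
}}

```text
time_s: 12.3
tcp_pos: [0.6409, -0.1059, 0.0559]
eef_rot: [180.0, 0.1, 177.1]
contact_force: [0.3, -0.2, -1.3]
gripper_width: 0.0652
gripper_force: 20.0
```

Call:
{"method": "jog_arm", "body": {
  "deltas": [
    [[0.8,0,0,0,0],[0.8,0,0,0,0],[0.8,0,0,0,0],[0.8,0,0,2,0],[0.8,0,0,4,0],[0.8,0,0,4,0],[0.8,0,0,2,0],[0.8,0,0,0,0]]
  ]
}}

```text
time_s: 13.3
tcp_pos: [0.6415, -0.1059, 0.1773]
eef_rot: [180.0, 0.2, 177.1]
contact_force: [-0.4, -0.8, 0.1]
gripper_width: 0.079
gripper_force: 0.0
```

Call:
{"method": "jog_arm", "body": {
  "deltas": [
    [[1,1.5,1,3,0],[1,3,1,3,0],[1,3,1,2,0],[1,1.5,1,0,0],[1,0,0,0,0],[1,0,0,0,0]]
  ]
}}

```text
time_s: 14.05
tcp_pos: [0.7294, -0.0659, 0.2534]
eef_rot: [-180.0, -0.2, 177.1]
contact_force: [-0.4, 1.1, -0.5]
gripper_width: 0.0878
gripper_force: 0.0
```

Run:
```python
from h import *
snap("w8")
```

```text
14.1 [ 0.7295 -0.0661  0.254 ] [-179.9862   -0.1118  177.1128] 0.08788988010525224
```

View pics/w8.png

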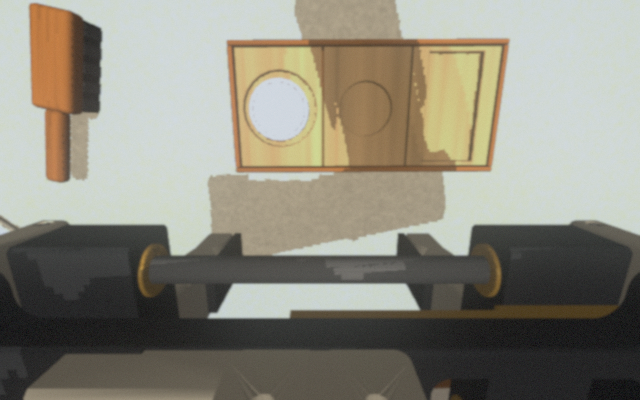

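The large tin lies inside its well, at (280,105) against well centre (281,107). A quick numeric check, then the small tin at (0.4465,0.165).

Run:
```python
from h import *
c,im=load("w8");h=cv2.cvtColor(im,cv2.COLOR_BGR2HSV);m=(h[...,1]<40).astype(np.uint8)*255
sub=np.zeros_like(m);sub[60:150,240:322]=m[60:150,240:322]
e=cv2.fitEllipse(cv2.convexHull(blob(sub,280,105)));print(e,onz(c,*e[0],.051))
h2=(h[...,1]>95).astype(np.uint8)*255;h2[200:]=0;k=cv2.convexHull(blob(cv2.morphologyEx(h2,cv2.MORPH_CLOSE,np.ones((7,7),np.uint8)),370,110))
q=cv2.approxPolyDP(k,8,True)[:,0];P=np.array([onz(c,*p,.033) for p in q]);print(P,P.mean(0))
```

```text
((278.57379150390625, 108.6604995727539), (60.34297561645508, 63.77321243286133), 159.83775329589844) [ 0.6407 -0.1047  0.051 ]
[[ 0.5812  0.1477  0.033 ]
 [ 0.7214  0.1402  0.033 ]
 [ 0.7075 -0.1629  0.033 ]
 [ 0.567  -0.1559  0.033 ]] [ 0.6443 -0.0077  0.033 ]
```

Call:
{"method": "jog_arm", "body": {
  "deltas": [
    [[1,-2,2,0,0],[1,-3.5,3,-1,0],[1,-4,3.5,-2,0],[1,-4,3.5,-2,0],[1,-4,3.5,-2,0],[1,-4,3.5,-2,0],[1,-3,2.5,-1,0],[1,-1,1,0,0]]
  ]
}}

```text
time_s: 15.1
tcp_pos: [0.4733, 0.1592, 0.1548]
eef_rot: [-180.0, -0.0, 177.2]
contact_force: [0.1, 0.3, 0.9]
gripper_width: 0.0877
gripper_force: 0.0
```

Call:
{"method": "jog_arm", "body": {
  "deltas": [
    [[1,0,0,0,0],[1,0,0,0,0]]
  ]
}}

```text
time_s: 15.35
tcp_pos: [0.4762, 0.1588, 0.1556]
eef_rot: [180.0, 0.0, 177.1]
contact_force: [1.0, 0.5, 0.5]
gripper_width: 0.0876
gripper_force: 0.0
```

Call:
{"method": "jog_arm", "body": {
  "deltas": [
    [[1,-1.5,0.3,-1,0],[1,-1.5,0.3,-3,0],[1,0,0,-4,0],[1,0,0,-3,0],[1,0,0,-1.4,0],[1,0,0,-0.6,0],[1,0,0,0,0],[1,0,0,0,0]]
  ]
}}

```text
time_s: 16.35
tcp_pos: [0.4461, 0.1655, 0.026]
eef_rot: [179.9, 0.1, 177.1]
contact_force: [-0.5, 0.0, 0.2]
gripper_width: 0.0875
gripper_force: 0.0
```

Call:
{"method": "jog_arm", "body": {
  "deltas": [
    [[-1,0,0,0,0],[-1,0,0,0,0],[-1,0,0,0,0],[-1,0,0,0,0],[-1,0,0,0,0],[-1,0,0,0,0]]
  ],
  "force": 15
}}

```text
time_s: 17.1
tcp_pos: [0.4454, 0.1651, 0.0251]
eef_rot: [-180.0, -0.0, 177.1]
contact_force: [0.1, 0.5, 1.5]
gripper_width: 0.0493
gripper_force: 15.0
```

Call:
{"method": "jog_arm", "body": {
  "deltas": [
    [[-1,0,0,1.5,0],[-1,0,0,4,0],[-1,0,0,4,0],[-1,0,0,2,0],[-1,1.5,-2,0,0],[-1,3,-4,0,0],[-1,3,-4,0,0],[-1,3,-4,0,0]]
  ]
}}

```text
time_s: 18.1
tcp_pos: [0.5512, 0.0239, 0.14]
eef_rot: [180.0, -0.0, 177.1]
contact_force: [1.2, 1.2, -0.3]
gripper_width: 0.0494
gripper_force: 15.0
```

Call:
{"method": "jog_arm", "body": {
  "deltas": [
    [[-1,3,-4,0,0],[-1,3,-4,0,0],[-1,2,-3,0,0],[-1,1,-2,0,0],[-1,0,0,0,0],[-1,0,0,0,0]]
  ]
}}

```text
time_s: 18.85
tcp_pos: [0.6399, -0.1044, 0.1399]
eef_rot: [180.0, -0.0, 177.1]
contact_force: [1.1, 0.7, -0.1]
gripper_width: 0.0494
gripper_force: 15.0
```

Call:
{"method": "jog_arm", "body": {
  "deltas": [
    [[-1,0.1,0,-1.5,0],[-1,0,0,-2.5,0],[-1,0,0,-1.5,0],[-1,0,0,-0.6,0],[-1,0,0,-0.1,0],[-1,0,0,0,0],[-1,0,0,0,0],[-1,0,0,0,0]]
  ]
}}

```text
time_s: 19.85
tcp_pos: [0.6417, -0.1049, 0.0786]
eef_rot: [180.0, 0.0, 177.1]
contact_force: [0.2, 0.7, -0.8]
gripper_width: 0.0496
gripper_force: 15.0
```

Call:
{"method": "jog_arm", "body": {
  "deltas": [
    [[-1,0,0,-0.15,0],[-1,0,0,0,0],[-1,0,0,0,0]]
  ]
}}

```text
time_s: 20.23
tcp_pos: [0.6414, -0.1049, 0.0766]
eef_rot: [-180.0, -0.0, 177.1]
contact_force: [-1.2, -0.5, -0.3]
gripper_width: 0.0489
gripper_force: 15.0
```

Call:
{"method": "jog_arm", "body": {
  "deltas": [
    [[0.5,0,0,0,0],[0.5,0,0,0,0],[0.5,0,0,0,0],[0.5,0,0,2,0],[0.5,0,0,4,0],[1,0,0,4,0],[1,0,0,3,0],[1,0,0,0,0]]
  ]
}}

```text
time_s: 21.22
tcp_pos: [0.6429, -0.1049, 0.2099]
eef_rot: [180.0, 0.3, 177.1]
contact_force: [-0.1, 0.0, -0.9]
gripper_width: 0.0861
gripper_force: 0.0
```

Call:
{"method": "jog_arm", "body": {
  "deltas": [
    [[1,1.5,1,2,0],[1,3,1,2,0],[1,3,1,1,0],[1,1.5,1,0,0],[1,0,0,0,0],[1,0,0,0,0]]
  ]
}}

```text
time_s: 21.98
tcp_pos: [0.7305, -0.0649, 0.2556]
eef_rot: [-180.0, -0.1, 177.1]
contact_force: [0.3, -0.1, 0.0]
gripper_width: 0.0879
gripper_force: 0.0
```

Run:
```python
from h import *
c,im=snap("w9")
cs=r.camera_info("side");s=r.capture("side")
a=cv2.resize(im[20:200,200:520],(720,405));b=cv2.resize(s[110:220,240:440],(720,396))
cv2.imwrite("pics/m9.png",np.hstack([cv2.resize(a,(400,225)),cv2.resize(b,(400,225))]))
```

```text
22.025 [ 0.7306 -0.0651  0.256 ] [-179.9938   -0.0672  177.115 ] 0.08783603848957483
```

View pics/m9.png

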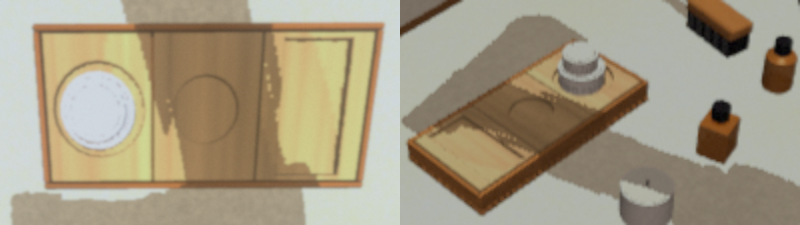

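The small tin sits centred on the large one. The brush comes next. The purple brush is close on its left, so I'll measure that gap first.

Run:
```python
from h import *
for n,u,v in(("w3",550,180),("w4",430,80)):
    c,im=load(n);h=cv2.cvtColor(im,cv2.COLOR_BGR2HSV);x=((h[...,1]>110)&(h[...,0]>130)&(h[...,0]<165)).astype(np.uint8)*255
    b=cv2.boxPoints(cv2.minAreaRect(blob(x,u,v)));print(n,np.array([onz(c,*p,.048)[:2] for p in b]).tolist())
```

```text
w3 [[0.5148327398882951, 0.42610176236230335], [0.516951317778848, 0.521926533525495], [0.5527522990919717, 0.5266805940944068], [0.5506464614729043, 0.42864348131962227]]Traceback (most recent call last):
  File "<stdin>", line 4, in <module>
  File "h.py", line 31, in blob
    return max(cs,key=lambda k:cv2.pointPolygonTest(k,(float(u),float(v)),True))
ValueError: max() iterable argument is empty
```

Call:
{"method": "jog_arm", "body": {
  "deltas": [
    [[0.4,-1,3,0,0],[0.4,-1.5,5,0,0.031],[0.4,-1.5,5,0,0.031],[0.4,-1.5,5,0,0.031],[0.4,-1.5,5,0,0.031],[0.4,-1.5,5,0,0.031],[0.4,-1.5,5,0,0.031],[0.4,-1.5,5,0,0]]
  ]
}}

```text
time_s: 23.08
tcp_pos: [0.6155, 0.3161, 0.2572]
eef_rot: [180.0, 0.0, -172.2]
contact_force: [0.1, -0.2, -0.1]
gripper_width: 0.0613
gripper_force: 0.0
```

Call:
{"method": "jog_arm", "body": {
  "deltas": [
    [[0.4,0,2,0,0],[0.4,0,0,0,0],[0.4,0,0,0,0]]
  ]
}}

```text
time_s: 23.45
tcp_pos: [0.6166, 0.334, 0.2567]
eef_rot: [-180.0, -0.0, -172.3]
contact_force: [-0.5, 0.1, 0.0]
gripper_width: 0.0611
gripper_force: 0.0
```

Run:
```python
from h import *
c,im=snap("w10")
h=cv2.cvtColor(im,cv2.COLOR_BGR2HSV)
for nm,p,lo,hi in(("brush",(.567,.358,.048),0,20),("purple",(.532,.474,.048),130,165)):
    u,v=proj(c,p);x=((h[...,1]>105)&(h[...,0]>=lo)&(h[...,0]<hi)).astype(np.uint8)*255;x[220:]=0
    k=cv2.minAreaRect(blob(x,u,v));b=cv2.boxPoints(k);print(nm,u,v,k);P=np.array([onz(c,*p,.048)[:2] for p in b]);print(P,P.mean(0))
```

```text
23.5 [0.6168 0.3338 0.2568] [-179.9945   -0.0008 -172.2912] 0.06140700854912134
brush 344.79388877608284 145.64315783969792 ((345.517578125, 144.0003204345703), (36.1523323059082, 88.53024291992188), 1.005086064338684)
[[0.6185 0.3445]
 [0.5201 0.3321]
 [0.5154 0.3716]
 [0.6135 0.387 ]] [0.5669 0.3588]
purple 451.5039229378376 128.46281056119756 ((458.76727294921875, 131.1043701171875), (74.76918029785156, 36.27705383300781), 10.84030532836914)
[[0.5515 0.4406]
 [0.5127 0.4396]
 [0.5162 0.5243]
 [0.5556 0.5279]] [0.534  0.4831]
```

View pics/w10.png

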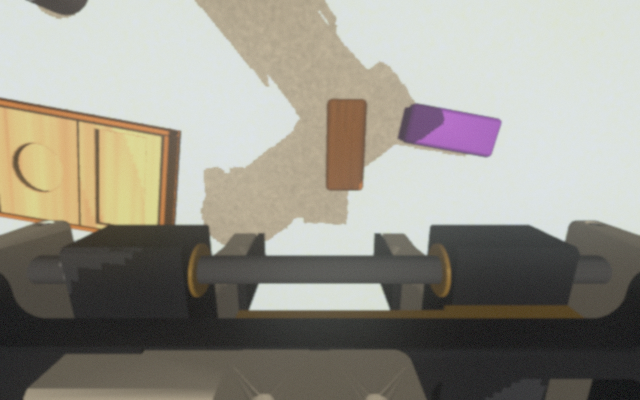

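The picture shows the brush at (346,144), squared up with the jaws, and the purple brush to its right from column 402. I'll grip 12 mm towards +x of centre, jaws half open, to clear the purple one.

Call:
{"method": "jog_arm", "body": {
  "deltas": [
    [[0.4,-1.5,1,-1,0],[0.4,-1.5,1,-3,0],[0.4,-0.8,0.6,-4,0],[0.4,0,0,-4,0],[0.4,0,0,-2,0],[0.4,0,0,0,0],[0.4,0,0,0,0]]
  ]
}}

```text
time_s: 24.38
tcp_pos: [0.5788, 0.3613, 0.1177]
eef_rot: [180.0, 0.1, -172.2]
contact_force: [0.3, -0.3, 0.1]
gripper_width: 0.0615
gripper_force: 0.0
```

Call:
{"method": "jog_arm", "body": {
  "deltas": [
    [[0.4,0,0,-2,0],[0.4,0,0,-3,0],[0.4,0,0,-1.5,0],[0.4,0,0,-0.8,0],[0.4,0,0,0,0],[0.4,0,0,0,0]]
  ]
}}

```text
time_s: 25.12
tcp_pos: [0.579, 0.3616, 0.0447]
eef_rot: [180.0, 0.1, -172.2]
contact_force: [0.2, 0.4, -0.7]
gripper_width: 0.061
gripper_force: 0.0
```

Call:
{"method": "jog_arm", "body": {
  "deltas": [
    [[-1,0,0,0,0],[-1,0,0,0,0],[-1,0,0,0,0],[-1,0,0,0,0]]
  ],
  "force": 30
}}

```text
time_s: 25.62
tcp_pos: [0.5786, 0.3612, 0.0441]
eef_rot: [180.0, 0.0, -172.2]
contact_force: [-1.4, -1.2, 4.7]
gripper_width: 0.0447
gripper_force: 30.0
```

Call:
{"method": "jog_arm", "body": {
  "deltas": [
    [[-1,0,0,1.5,0],[-1,0,0,4,0],[-1,0,0,3.5,0],[-1,0,0,1,0],[-1,0.8,-2,0,-0.03],[-1,1.2,-4,0,-0.03],[-1,1.2,-4,0,-0.03],[-1,1.2,-4,0,-0.03]]
  ]
}}

```text
time_s: 26.62
tcp_pos: [0.6219, 0.2186, 0.142]
eef_rot: [-179.9, -0.1, -179.2]
contact_force: [0.4, 0.2, -1.6]
gripper_width: 0.0446
gripper_force: 30.0
```

Call:
{"method": "jog_arm", "body": {
  "deltas": [
    [[-1,1.2,-4,0,-0.03],[-1,1.2,-4,0,-0.037],[-1,1,-3,0,0],[-1,0.5,-2,0,0],[-1,0,0,0,0],[-1,0,0,0,0]]
  ]
}}

```text
time_s: 27.38
tcp_pos: [0.6611, 0.0913, 0.1431]
eef_rot: [-180.0, -0.0, 177.1]
contact_force: [-0.0, -0.0, -1.2]
gripper_width: 0.0447
gripper_force: 30.0
```

Call:
{"method": "jog_arm", "body": {
  "deltas": [
    [[-1,0,0,-1.5,0],[-1,0,0,-2.5,0],[-1,0,0,-1.6,0],[-1,0,0,-1,0],[-1,0,0,-0.5,0],[-1,0,0,-0.2,0],[-1,0,0,0,0],[-1,0,0,0,0]]
  ]
}}

```text
time_s: 28.38
tcp_pos: [0.6618, 0.0912, 0.0712]
eef_rot: [180.0, 0.0, 177.1]
contact_force: [-0.2, -0.1, -1.4]
gripper_width: 0.0446
gripper_force: 30.0
```

Call:
{"method": "jog_arm", "body": {
  "deltas": [
    [[-1,0,0,-0.15,0],[-1,0,0,0,0],[-1,0,0,0,0]]
  ]
}}

```text
time_s: 28.75
tcp_pos: [0.6615, 0.0911, 0.0692]
eef_rot: [-180.0, 0.0, 177.1]
contact_force: [-0.4, -0.6, -2.0]
gripper_width: 0.0446
gripper_force: 30.0
```

Call:
{"method": "jog_arm", "body": {
  "deltas": [
    [[0.4,0,0,0,0],[0.4,0,0,0,0],[0.4,0,0,0,0],[0.4,0,0,2,0],[0.4,0,0,4,0],[1,0,0,4,0],[1,0,0,4,0],[1,0,0,2,0]]
  ]
}}

```text
time_s: 29.75
tcp_pos: [0.6622, 0.0913, 0.2321]
eef_rot: [179.9, 0.2, 177.1]
contact_force: [0.3, 0.2, -0.1]
gripper_width: 0.0845
gripper_force: 0.0
```

Call:
{"method": "jog_arm", "body": {
  "deltas": [
    [[1,2,-2,2,0],[1,3,-4,0,0],[1,2,-4,0,0],[1,0,-2,0,0],[1,0,0,0,0],[1,0,0,0,0]]
  ]
}}

```text
time_s: 30.5
tcp_pos: [0.7311, -0.0283, 0.2493]
eef_rot: [180.0, 0.0, 177.1]
contact_force: [-0.0, 0.0, 0.2]
gripper_width: 0.0876
gripper_force: 0.0
```

Run:
```python
from h import *
c,im=snap("w11");s=r.capture("side")
cv2.imwrite("pics/m11.png",np.hstack([cv2.resize(im[10:200,160:540],(460,230)),cv2.resize(s[110:220,240:440],(320,230))]))
c1,_=load("w1");c2,_=load("w2")
im1=load("w1")[1]
# bottle cap dark blob in w1,w2
P=[]
for n,p in(("w1",(248,188)),("w2",(16,155))):
    cc,i=load(n);m=(i.max(2)<75).astype(np.uint8)*255;m[215:]=0;k=blob(m,*p);M=cv2.moments(k);u=(M["m10"]/M["m00"],M["m01"]/M["m00"]);print(n,u,cv2.boundingRect(k),onz(cc,*u,.075));P.append(ray(cc,*u))
print(tri(P))
```

```text
30.55 [ 0.7312 -0.028   0.2494] [179.9857   0.0171 177.1144] 0.08778515838326313
w1 (249.1208333333333, 188.895) (241, 181, 17, 17) [ 0.4461 -0.3039  0.075 ]
w2 (7.743867243867244, 155.76623376623377) (0, 147, 18, 18) [ 0.4476 -0.2886  0.075 ]
(array([ 0.4492, -0.3084,  0.0562]), np.float64(0.0007044464894665307))
```

View pics/m11.png

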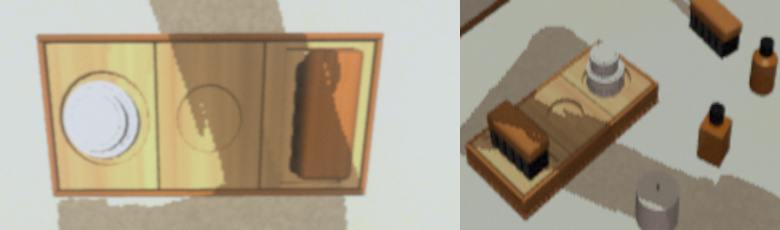

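The brush stands in its recess; its apparent shift is parallax at 73 mm height, which I'll check by ray. Then on to the bottle.

Call:
{"method": "jog_arm", "body": {
  "deltas": [
    [[1,-2,-2,0,0],[1,-3,-4,0,0],[1,-3,-4,0,0],[1,-3,-4,0,0],[1,-3,-4,0,0],[1,-3,-4,0,0],[1,-3,-3,0,0],[1,-1,-2,0,0]]
  ]
}}

```text
time_s: 31.6
tcp_pos: [0.5201, -0.2992, 0.2499]
eef_rot: [-180.0, 0.1, 177.1]
contact_force: [0.4, 1.4, -0.3]
gripper_width: 0.0875
gripper_force: 0.0
```

Call:
{"method": "jog_arm", "body": {
  "deltas": [
    [[1,0,0,0,0],[1,0,0,0,0]]
  ]
}}

```text
time_s: 31.85
tcp_pos: [0.5219, -0.2981, 0.2493]
eef_rot: [180.0, 0.0, 177.1]
contact_force: [-0.2, -0.5, 0.0]
gripper_width: 0.0876
gripper_force: 0.0
```

Run:
```python
from h import *
c,im=load("w11");h=cv2.cvtColor(im,cv2.COLOR_BGR2HSV)
for z,p in((.073,(.649,.092,.073)),):print(proj(c,p),[tuple(np.round(proj(c,(.6493+a*.9988+b*.0488,.0917-a*.0488+b*.9988,z)),1)) for a,b in((-.0525,-.0225),(-.0525,.0225),(.0525,.0225),(.0525,-.0225))])
x=((h[...,0]<13)&(h[...,1]>90)).astype(np.uint8)*255;x[:,:290]=0;x[200:]=0;x=cv2.morphologyEx(x,cv2.MORPH_OPEN,np.ones((7,7),np.uint8))
k=blob(x,480-160+0,100) if 0 else blob(x,320+105,105);b=cv2.boxPoints(cv2.minAreaRect(k));print(b.round(1).tolist(),np.mean([onz(c,*q,.073) for q in b],0))
c,im=snap("w12");print(proj(c,(.447,-.304,.075)))
P=[]
for n,p in(("w1",(248,188)),("w12",proj(c,(.447,-.304,.075)))):
    cc,i=load(n);m=(i.max(2)<75).astype(np.uint8)*255;m[215:]=0;k=blob(m,*p);M=cv2.moments(k);u=(M["m10"]/M["m00"],M["m01"]/M["m00"]);print(n,u,cv2.boundingRect(k),onz(cc,*u,.075));P.append(ray(cc,*u))
print(tri(P))
```

```text
(np.float64(433.9707760584568), np.float64(105.19500570030557)) [(np.float64(415.4), np.float64(47.9)), (np.float64(462.4), np.float64(47.8)), (np.float64(450.4), np.float64(158.2)), (np.float64(407.3), np.float64(158.3))]Traceback (most recent call last):
  File "<stdin>", line 5, in <module>
  File "h.py", line 31, in blob
    return max(cs,key=lambda k:cv2.pointPolygonTest(k,(float(u),float(v)),True))
ValueError: max() iterable argument is empty
```

The brush's seen back corners, about (418,51), (459,51), (449,159) and (410,159), match those of a seated, centred brush: (415,48), (462,48), (450,158), (407,158).

Run:
```python
from h import *
c,im=snap("w12");print(proj(c,(.447,-.304,.075)))
P=[]
for n,p in(("w1",(248,188)),("w12",proj(c,(.447,-.304,.075)))):
    cc,i=load(n);m=(i.max(2)<75).astype(np.uint8)*255;m[215:]=0;k=blob(m,*p);M=cv2.moments(k);u=(M["m10"]/M["m00"],M["m01"]/M["m00"]);print(n,u,cv2.boundingRect(k),onz(cc,*u,.075));P.append(ray(cc,*u))
print(tri(P))
```

```text
31.9 [ 0.522  -0.298   0.2492] [179.998    0.0187 177.1307] 0.0877646879717117
(np.float64(308.5695567992455), np.float64(119.20803843024507))
w1 (249.1208333333333, 188.895) (241, 181, 17, 17) [ 0.4461 -0.3039  0.075 ]
w12 (471.5934560327198, 94.78527607361963) (458, 84, 28, 22) [ 0.4319 -0.142   0.075 ]
(array([ 0.4259, -0.2476,  0.2754]), np.float64(0.020825149901857354))
```

View pics/w12.png

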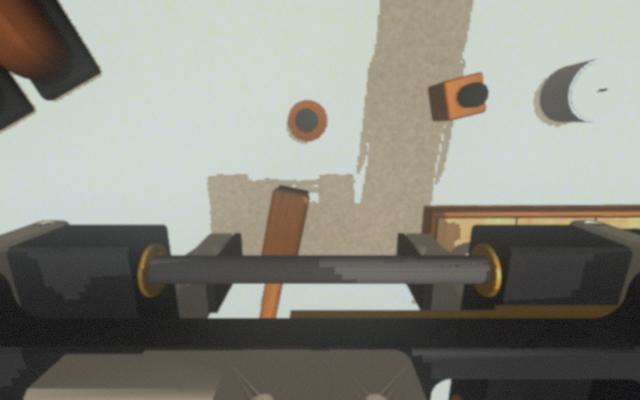

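The picture shows the round bottle almost straight below, cap centre about (306.5,120), the clothes brush at (285,240) clear of it, and the square bottle at (460,96).

Run:
```python
from h import *
c,im=load("w12");c1,_=load("w1")
g=(im.max(2)<110).astype(np.uint8)*255;g[:95]=0;g[145:]=0;g[:,:285]=0;g[:,330:]=0
k=blob(g,306,120);M=cv2.moments(k);u=(M["m10"]/M["m00"],M["m01"]/M["m00"]);print(u,cv2.boundingRect(k),onz(c,*u,.075),tri([ray(c,*u),ray(c1,249.1,188.9)]))
h=cv2.cvtColor(im,cv2.COLOR_BGR2HSV);m=((h[...,0]<22)&(h[...,1]>90)).astype(np.uint8)*255;m=cv2.bitwise_or(m,g);m[145:]=0;m[:,340:]=0
e=cv2.fitEllipse(cv2.convexHull(blob(m,306,120)));print(e,onz(c,*e[0],.05))
```

```text
(306.09644194756555, 120.13342696629213) (296, 109, 22, 23) [ 0.4478 -0.3065  0.075 ] (array([ 0.4479, -0.3067,  0.0651]), np.float64(0.0003657796245387306))
((307.04437255859375, 120.17858123779297), (37.204933166503906, 38.785606384277344), 8.704919815063477) [ 0.4475 -0.3065  0.05  ]
```

Call:
{"method": "jog_arm", "body": {
  "deltas": [
    [[1,-2,-0.3,0,0],[1,-3,-0.5,-1,0],[1,-2.4,0,-3,0],[1,0,0,-3,0],[1,0,0,-2,0],[1,0,0,0,0],[1,0,0,0,0]]
  ]
}}

```text
time_s: 32.78
tcp_pos: [0.4478, -0.3069, 0.16]
eef_rot: [-180.0, 0.0, 177.1]
contact_force: [0.1, -0.9, 0.3]
gripper_width: 0.0875
gripper_force: 0.0
```

Call:
{"method": "jog_arm", "body": {
  "deltas": [
    [[1,0,0,-2,0],[1,0,0,-4,0],[1,0,0,-4,0],[1,0,0,-1.8,0],[1,0,0,-0.6,0],[1,0,0,0,0],[1,0,0,0,0]]
  ]
}}

```text
time_s: 33.65
tcp_pos: [0.4483, -0.3071, 0.0364]
eef_rot: [-180.0, 0.1, 177.1]
contact_force: [-0.6, -0.3, -0.0]
gripper_width: 0.0877
gripper_force: 0.0
```

Call:
{"method": "jog_arm", "body": {
  "deltas": [
    [[-1,0,0,0,0],[-1,0,0,0,0],[-1,0,0,0,0],[-1,0,0,0,0],[-1,0,0,0,0],[-1,0,0,0,0]]
  ],
  "force": 20
}}

```text
time_s: 34.4
tcp_pos: [0.4474, -0.3069, 0.0351]
eef_rot: [-180.0, -0.0, 177.1]
contact_force: [0.7, -0.2, 0.3]
gripper_width: 0.0434
gripper_force: 20.0
```

Call:
{"method": "jog_arm", "body": {
  "deltas": [
    [[-1,0,0,1.5,0],[-1,0,0,4,0],[-1,0,0,4,0],[-1,0,0,4,0],[-1,0,0,1.5,0],[-1,1.5,2,0,0],[-1,3,4.5,0,0],[-1,3,4.5,0,0]]
  ]
}}

```text
time_s: 35.4
tcp_pos: [0.5225, -0.1958, 0.185]
eef_rot: [180.0, -0.0, 177.0]
contact_force: [0.5, 0.1, -0.7]
gripper_width: 0.0436
gripper_force: 20.0
```

Call:
{"method": "jog_arm", "body": {
  "deltas": [
    [[-1,3,4.5,0,0],[-1,3,4.5,0,0],[-1,3,4.5,0,0],[-1,2.2,3.5,0,0],[-1,1,2,0,0],[-1,0,0,0,0],[-1,0,0,0,0]]
  ]
}}

```text
time_s: 36.28
tcp_pos: [0.6437, -0.0075, 0.1849]
eef_rot: [-180.0, -0.1, 177.0]
contact_force: [0.5, -0.7, -2.1]
gripper_width: 0.0436
gripper_force: 20.0
```

Call:
{"method": "jog_arm", "body": {
  "deltas": [
    [[-1,0,0,-2,0],[-1,0,0,-4,0],[-1,0,0,-3,0],[-1,0,0,-2,0],[-1,0,0,-1,0],[-1,0,0,-0.4,0],[-1,0,0,0,0],[-1,0,0,0,0]]
  ]
}}

```text
time_s: 37.28
tcp_pos: [0.645, -0.0068, 0.0621]
eef_rot: [180.0, 0.1, 177.1]
contact_force: [-0.0, -0.1, -1.1]
gripper_width: 0.0435
gripper_force: 20.0
```

Call:
{"method": "jog_arm", "body": {
  "deltas": [
    [[-1,0,0,-0.15,0],[-1,0,0,0,0],[-1,0,0,0,0]]
  ]
}}

```text
time_s: 37.65
tcp_pos: [0.6449, -0.0067, 0.0601]
eef_rot: [180.0, 0.1, 177.1]
contact_force: [0.2, 0.1, 2.3]
gripper_width: 0.0434
gripper_force: 20.0
```

Call:
{"method": "jog_arm", "body": {
  "deltas": [
    [[0.35,0,0,0,0],[0.35,0,0,0,0],[0.35,0,0,0,0],[0.35,0,0,0,0],[0.35,0,0,2,0],[0.35,0,0,4,0],[0.35,0,0,4,0],[0.35,0,0,4,0]]
  ]
}}

```text
time_s: 38.65
tcp_pos: [0.6442, -0.0069, 0.2009]
eef_rot: [-180.0, -0.0, 177.1]
contact_force: [0.5, 0.4, 0.2]
gripper_width: 0.0592
gripper_force: 0.0
```

Call:
{"method": "jog_arm", "body": {
  "deltas": [
    [[0.35,1.5,0,3,0],[0.35,3,0,2,0],[0.35,3,0,0,0],[0.35,1.5,0,0,0],[0.35,0,0,0,0],[0.35,0,0,0,0]]
  ]
}}

```text
time_s: 39.4
tcp_pos: [0.7339, -0.0069, 0.2494]
eef_rot: [-180.0, -0.0, 177.1]
contact_force: [-0.3, -0.6, 0.1]
gripper_width: 0.0599
gripper_force: 0.0
```

Run:
```python
from h import *
c,im=snap("w13");s=r.capture("side")
cv2.imwrite("pics/m13.png",np.vstack([cv2.resize(im[0:225],(780,274)),cv2.resize(s[60:260,200:480],(448,320))if 0 else cv2.copyMakeBorder(cv2.resize(s[80:230,200:460],(520,300)),0,0,0,260,cv2.BORDER_CONSTANT)]))
for nm,p in(("cap",(.6445,-.0073,.1)),("stin",(.6407,-.105,.073)),("brush",(.6493,.0917,.073))):print(nm,proj(c,p))
```

```text
39.45 [ 0.7339 -0.0069  0.2497] [179.9981  -0.0099 177.0678] 0.0587649670137703
cap (np.float64(312.6786554075796), np.float64(102.1072293109177))
stin (np.float64(215.56149941900668), np.float64(105.33224421423394))
brush (np.float64(412.30673599855095), np.float64(103.85110550883907))
```

View pics/m13.png

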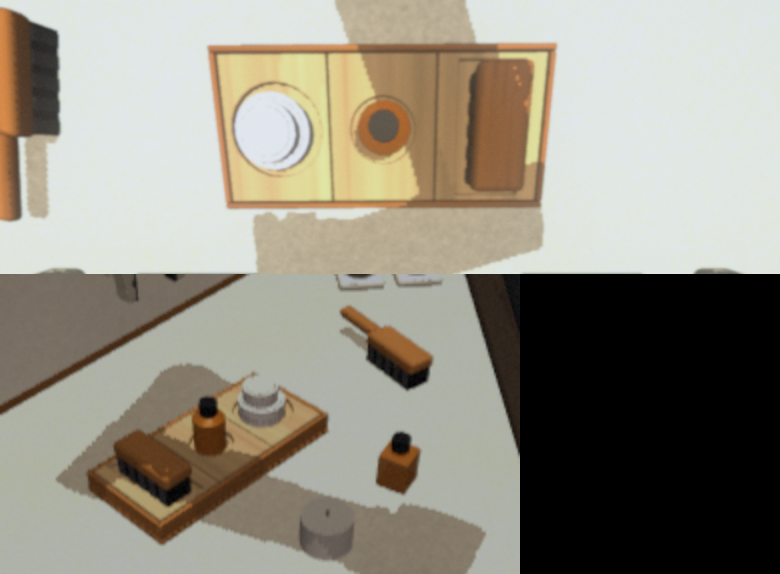

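Everything is seated: cap at (315,103) against (313,102) predicted, small tin about (217,107) against (216,105), brush about (412,103) as predicted. The look-alikes are undisturbed and the arm is clear, so I'll hand in.

```bash
python3 -c "
from plant import r
print(r.close_job())"
```

```text
the job is handed in; nothing more can be done
None
```

I packed the tray and handed the job in at about 39 s; the last pictures show brush, bottle and both tins centred and seated and the look-alikes undisturbed, but the hand-in returned no verdict.

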